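# Bring the barrel and its paint jar to the front of the carousel

## Task

The wooden toy barrel is to be painted: pluck it out of its tray pocket and stand it upright in the shallow dish beside the biggest jar on the paint carousel. Then turn the carousel by its upright crank knob until that jar and dish line up with the fixed pointer of the stand, and finish still gripping the knob so that the turntable is held still there. Leave the other parts in their pockets and the loose things on the table where they are.

Things in the scene. Friction and masses are not known exactly. Their poses are not given: they have to be found in the camera images.
- barrel_center (a point): Centre (half-way up) of the loose wooden barrel: an upright cylinder 16 mm across and 28 mm tall with thin hoops, the tallest of the three wooden parts in the tray; z is its upright axis, 10 to 30 g. It stands in a pocket 8 mm deep, so its upper 20 mm stick out of the tray.
- barrel: The same barrel; origin at the centre of its underside.
- tray_top (a point): Centre of the top face of the fixed pocket tray, 20 mm above the table; tray 150 mm along its x, 50 mm along its y, on four short feet. Three square pockets of 26 mm in one row, at -45, 0 and +45 mm along its x, 8 mm deep. Closing the fingers along the tray's y keeps them clear of the neighbouring parts.
- reel: Loose low wooden cable reel in another pocket, 21 mm across, 15 mm tall; origin under its centre. Leave it.
- crate: Loose square wooden crate in another pocket, 19 x 19 x 16 mm; origin under its centre. Leave it.
- axis (a point): Point on the turning axis of the paint carousel at the height of the deck's top, 110 mm above the table; it belongs to the fixed stand: its -x axis points at the pointer. The turntable is a plywood disc 216 mm across, 10 mm thick, which turns freely about the vertical either way round, any number of turns, and stays where it is left (0.06 N m of friction). A wooden cabinet 118 mm tall stands close to its right.
- pointer (a point): The pointer: upright round pin 12 mm thick at the end of a flat metal arm 20 mm wide that sticks out under the disc's edge, fixed to the stand, 130 mm from the axis; this point lies on the pin at deck height (the pin's top is 13 mm higher).
- dish (a point): Centre of the floor of the shallow metal dish on the turntable, 80 mm from the axis: 34 mm wide inside, its rim 4 mm above this floor, the floor 2 mm above the deck. It turns with the disc.
- big_jar (a point): Middle of the biggest jar (34 mm across, 43 mm tall), fixed on the deck between dish and axis, 35 mm from the axis, in line with the dish. The two smaller fixed jars (29 mm across, 36 mm tall) stand 45 mm from the axis on the other half of the disc, about 117 degrees to either side of the big one.
- knob (a point): Middle of the crank knob: upright black cylinder 18 mm across, on the turntable 80 mm from the axis, exactly opposite the dish. The knob reaches from 10 to 60 mm above the deck, this point is 35 mm above the deck. It spins freely about its own upright axis, so it can be gripped and led round in an arc without turning the hand.
- crank_knob: The same knob as a body; origin at the centre of its underside, 10 mm above the deck. Its orientation is meaningless (it spins).
- carousel (a joint): Angle of the turntable, rad, counter-clockwise from above: 0 (or any whole turn, 6.283) has dish and big jar in line with the pointer.
- blue_cottage: Loose model cottage 57 x 90 x 55 mm left of the tray; bystander, origin under its centre.
- antique_maroon: Loose toy car 27 x 69 x 24 mm; bystander, origin under its centre.
- pine: Loose small model pine, 49 x 46 x 62 mm; bystander, origin under its centre.

How it is judged:
By the outcome, as a careful person would: the job done as asked, in the order asked, and still so for the second after the job is handed in, while the arm keeps its last pose, push and grip.
It also fails if it takes over 54 s, if anything falls off the work surface, if the arm or the gripper's body presses on something with over 40 N, if the wrist force passes 120 N, or if a joint passes its speed limit or range.

## Robot

A 6-joint arm with a two-finger parallel gripper is mounted at the origin on a cart in front of the work surface, level with it; the furniture and walls round the work are solid. World frame = base frame: x ahead of the robot, y to its left, z up, the work surface at z = 0. Lengths are in m, angles in rad, forces in N, time in s.
With the tool pointing down it reaches from about 0.35 to 0.775 m from the base axis. Payload 7.3 kg.
Tool frame: the origin (TCP) lies between the finger pads; the fingertips stand 17 mm ahead of it and the grasp point (between the pads) lies 2 mm behind it; z points along the fingers, y is the line along which they close (so a half turn about z gives the same grasp; the last joint's range is limited). The gripper opens to 92 mm and grips with 3 to 60 N. Pads are 19 mm wide; open, the fingers measure 130 mm over their backs; the gripper's body (75 mm by 190 mm) begins 47 mm behind the grasp point.
Start: joints at [-1.288, 0.342, 1.524, -0, 1.275, -0.146], TCP at [0.218, -0.477, 0.212] pointing down, gripper open.
Joint ranges: [-2.53, 2.53], [-0.77, 2.02], [0.04, 2.7], [-1, 4.14], [0.28, 2.66], [-3.11, 3.11]. Speed limits (rad/s): [2.57, 2.57, 3.14, 3.14, 3.14, 3.14].

## Interface

Orientations are given as [roll, pitch, yaw] about the fixed x, y, z axes, in that order (R = Rz(yaw) Ry(pitch) Rx(roll)).
In Python, from cell import robot, optics gives the robot as it stands.
- The arm moves only by the tool play_rows, never from a script. Its argument "rows" is a list of rows, each a list of 7 numbers: the shift along the tool's x, y, z in cm, then the turn, a rotation vector about the tool's x, y, z in rad, then the opening, from 0 (shut) to 1 (fully open). In form: [[tx, ty, tz, wx, wy, wz, grip], ...]. A call has 1 to 20 rows; each row is the pose to reach, as a shift and turn from the pose commanded when the call began, along the tool's axes at that moment; what a row does not reach only later rows make up. A row lasts 1/10 s, in which the tool goes at most 50 mm and 8.59 degrees, less where a joint would pass 70% of its speed; a pose out of reach is approached as far as the arm can. A call with a gripper value outside its range is refused whole. The fingers move at their own pace and stop on an object; "squeeze" is the grip in N (left out, the last holds). Time passes only in rows, so rows that repeat a pose let the fingers close. It gives the time, the measured TCP pose, the force, the opening and the grip force at its end, in the units of the state.
- robot.observe(): the state, without advancing time (a new reading comes with each control period).
- optics.read_camera(name): name is "scene" or "side" or "wrist"; returns (picture, depth): 400x640x3 uint8, red, green, blue; 400x640 float32, m along the optical axis (not along the pixel's ray), 0 where there is no reading.
- optics.camera_model(name): a dict with "fx", "fy", "cx", "cy" (pixels), "origin" and "rotation" of the camera in the world; the wrist camera has in their place "tool_from_camera" (4x4, takes a point from camera to tool coordinates, whose origin is the TCP and whose axes are the flange's). Camera axes: x right, y up, looking along -z (the intrinsics and any distortion apply to the point x, -y, -z); pixel columns grow to the right and rows downward; lengths in m; the calibration is good to about 2 mm. A picture is of the moment at which its call begins: read the wrist's pose just before it. camera_model takes no time and is no camera call.
- robot.hand_in(): hands the job in; it is judged then, once.
The state is a dict: "time": time; "qpos": joint angles; "qvel": joint speeds; "joint_efforts": joint torques, N m; "tool_pos": TCP position; "tool_rot": TCP orientation; "contact_force": force on the tool from outside, world axes, zero at the start; "torque": the same for the moment, N m; "opening": finger opening in m; "grip_force": force on a finger pad.
Only numpy, scipy, OpenCV 4.12 (cv2) and the standard library are available. Lean on these libraries where they do the work, as an engineer would, in place of code of your own. Each camera call takes 0.05 s, during which the arm holds its last target. There are 200 camera calls.

## Working session

There is one attempt and no reset: what is moved stays moved. The work goes in short steps, Python scripts to look and compute and a tool call to move; the robot and the scene stay as the last step left them, time stands still between calls to the robot, and variables do not carry over. Pictures are saved under pics/ and viewed, at most 10 in all, crops included, and the job is handed in when it is done.

Besides the shell and the picture viewer there is one more tool, called after "Call:" by a JSON object that holds its "method" and its "body". play_rows: Moves the arm, as the interface text tells. Its arguments: {"type":"object","properties":{"rows":{"type":"array"},"squeeze":{"type":"number"}},"required":["rows"]}

```bash
mkdir -p pics; cat > h.py <<'E'
from cell import robot, optics
import numpy as np, cv2
from scipy.spatial.transform import Rotation as R
def shot(name, f=None):
    s=robot.observe(); im,d=optics.read_camera(name); m=optics.camera_model(name)
    if f: cv2.imwrite('pics/'+f, im[:,:,::-1])
    v,u=np.mgrid[0:400,0:640]
    P=np.stack([(u-m['cx'])/m['fx']*d,-(v-m['cy'])/m['fy']*d,-d],-1)
    if 'origin' in m:
        Rm=np.array(m['rotation']); 
        W=P@Rm.T+np.array(m['origin'])
    else:
        T=np.array(m['tool_from_camera']); t=P@T[:3,:3].T+T[:3,3]
        W=t@R.from_euler('xyz',s['tool_rot']).as_matrix().T+np.array(s['tool_pos'])
    W[d==0]=np.nan
    return im,d,W
E
python3 - <<'E'
from h import *
s=robot.observe(); print(s)
for n in ['scene','side']:
    m=optics.camera_model(n); print({k:v for k,v in m.items()})
    im,d,W=shot(n,n+'1.png'); np.save(n+'.npy',W)
print(optics.camera_model('wrist'))
E
```

```text
{'time': 0.0, 'qpos': array([-1.28802241e+00,  3.42717746e-01,  1.52502326e+00, -9.41204772e-07,
        1.27539974e+00, -1.46011753e-01]), 'qvel': array([-0.00067661, -0.00116219,  0.00045764,  0.00160761, -0.00202957,
       -0.00097564]), 'joint_efforts': array([-7.19100171e-05, -4.31237555e+01, -2.44226557e+01,  7.18872109e-02,
        5.59757254e-02, -1.17280642e-04]), 'tool_pos': array([ 0.21816952, -0.47704475,  0.21104539]), 'tool_rot': array([-3.14006090e+00, -2.24346683e-04,  4.28785773e-01]), 'contact_force': array([0.32120669, 0.1843625 , 0.92039095]), 'torque': array([ 0.00823174,  0.04295798, -0.03349807]), 'grip_force': 0.0, 'opening': 0.09153363532191652}
{'fx': 377.91270435114103, 'fy': 377.91270435114103, 'cx': 315.84161229067024, 'cy': 202.35392886548436, 'origin': array([-0.25888258,  0.35204436,  0.52854802]), 'rotation': array([ 1.14470666, -0.02646878, -2.03541245])}Traceback (most recent call last):
  File "<stdin>", line 5, in <module>
  File "h.py", line 11, in shot
    W=P@Rm.T+np.array(m['origin'])
      ~~~~~~^~~~~~~~~~~~~~~~~~~~~~
ValueError: operands could not be broadcast together with shapes (400,640) (3,)
```

```bash
sed -i "s/Rm=np.array(m\['rotation'\])/Rm=R.from_euler('xyz',m['rotation']).as_matrix()/" h.py
python3 - <<'E'
from h import *
for n in ['scene','side']:
    m=optics.camera_model(n); print(m)
    im,d,W=shot(n,n+'1.png'); np.save(n+'.npy',W)
    print(n,[np.round(W[v,u],3) for v,u in [(200,320),(300,200),(300,450)]])
print(optics.camera_model('wrist'))
E
```

```text
{'fx': 377.91270435114103, 'fy': 377.91270435114103, 'cx': 315.84161229067024, 'cy': 202.35392886548436, 'origin': array([-0.25888258,  0.35204436,  0.52854802]), 'rotation': array([ 1.14470666, -0.02646878, -2.03541245])}
scene [array([0.04 , 0.193, 0.378]), array([ 0.427,  0.27 , -0.002]), array([-0.027,  0.06 ,  0.26 ])]
{'fx': 404.5147505264252, 'fy': 404.5147505264252, 'cx': 314.81580856294397, 'cy': 201.59059944241596, 'origin': array([1.01979293, 0.54006766, 0.49481877]), 'rotation': array([1.13202619, 0.01466882, 2.43321245])}
side [array([-0.878, -1.643, -0.849]), array([ 0.804, -0.037,  0.032]), array([ 0.433,  0.236, -0.001])]
{'fx': 289.1588705658862, 'fy': 289.1588705658862, 'cx': 319.1891879404541, 'cy': 196.629185278261, 'tool_from_camera': array([[-8.88628998e-04,  9.59670329e-01,  2.81126431e-01,
         7.49772392e-02],
       [ 9.99998880e-01,  5.14288766e-04,  1.40534752e-03,
        -1.28951573e-03],
       [ 1.20409016e-03,  2.81127365e-01, -9.59669711e-01,
        -1.72212311e-01],
       [ 0.00000000e+00,  0.00000000e+00,  0.00000000e+00,
         1.00000000e+00]])}
```

View pics/scene1.png

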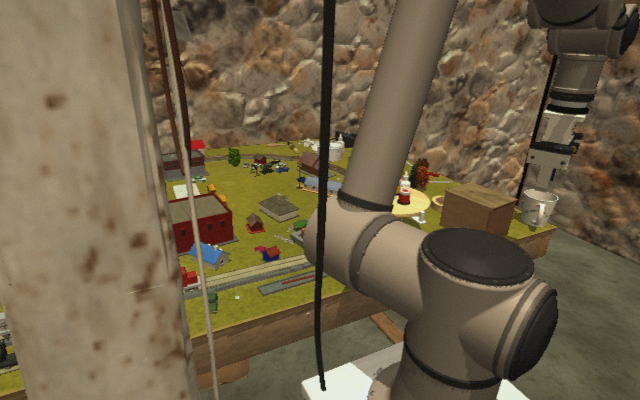

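View pics/side1.png

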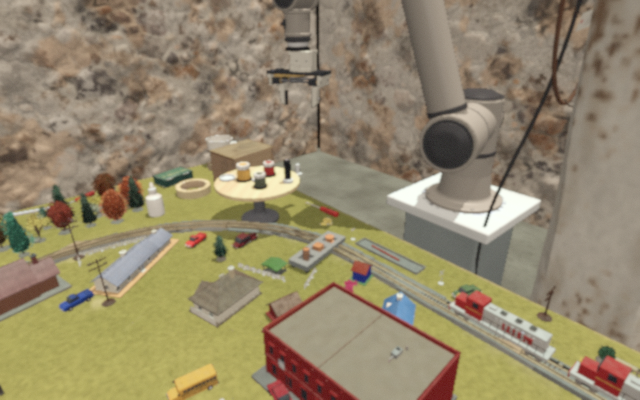

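The side view shows the carousel disc at about (257,183), the black knob at (287,170), the tray at (318,252) with three parts, and the cabinet behind at (240,155). The scene view is mostly blocked by the arm.

```bash
python3 - <<'E'
from h import *
W=np.load('side.npy')
for n,u,v in [('knobtop',287,162),('trayL',300,262),('trayR',338,240),('part1',306,252),('part2',317,246),('part3',329,240),('tray',318,256),('dish?',228,178),('jar',243,166),('jar',269,163),('jar',260,176),('pin',298,166),('cab',240,147)]:
    print(n,np.round(W[v,u],3))
z=W[:,:,2]; m=(abs(z-.110)<.005)&(W[:,:,0]<.8)&(W[:,:,0]>.3)&(W[:,:,1]<0.0)
m[:, :205]=0; m[:,305:]=0
Q=W[m][:,:2].astype(np.float32); (c,r)=cv2.minEnclosingCircle(Q); print(c,r,len(Q), Q.min(0),Q.max(0))
im=cv2.imread('pics/side1.png')[130:290,190:400]; cv2.imwrite('pics/c1.png',cv2.resize(im,None,fx=3.7,fy=3.7,interpolation=2))
E
```

```text
knobtop [ 0.467 -0.218  0.164]
trayL [ 0.584 -0.027  0.02 ]
trayR [ 0.462 -0.04   0.02 ]
part1 [ 0.563 -0.032  0.034]
part2 [ 0.522 -0.044  0.026]
part3 [ 0.478 -0.053  0.02 ]
tray [ 0.542 -0.018  0.022]
dish? [ 0.564 -0.344  0.111]
jar [ 0.545 -0.295  0.152]
jar [ 0.474 -0.286  0.145]
jar [ 0.54  -0.228  0.143]
pin [ 0.386 -0.279  0.117]
cab [ 0.41  -0.54   0.116]
(0.46068552136421204, -0.37280359864234924) 0.2128296047449112 1897 [ 0.33416024 -0.57290196] [ 0.6227893  -0.17552099]
```

View pics/c1.png

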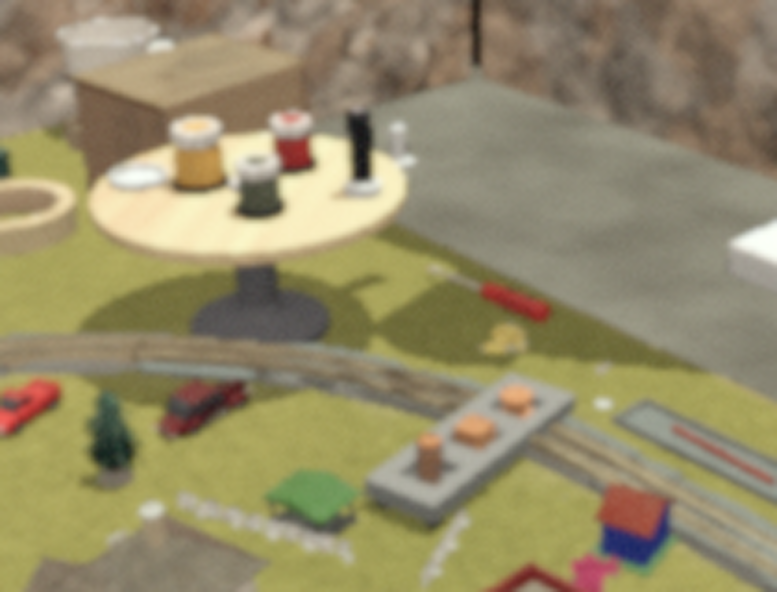

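The crop shows the barrel as the tall left part at about (429,455), with the crate and reel to its right. The yellow jar at (198,152) is the biggest, with the dish at (135,177) beyond it. The knob is at (360,150), next to the pointer pin at (398,140).

```bash
cat >> h.py <<'E'
def row(pos, yaw, Tcmd=None):
    """shift (cm) and rotvec from current tool pose to world pos, tool down with yaw"""
    s=robot.observe(); R0=R.from_euler('xyz',s['tool_rot']); p0=np.array(s['tool_pos'])
    t=R0.inv().apply(np.array(pos)-p0)*100; w=(R0.inv()*R.from_euler('xyz',[np.pi,0,yaw])).as_rotvec()
    print('row',np.round(t,2),np.round(w,3)); return t,w
E
python3 -c "
from h import *
row([.44,-.28,.22],0.25)"
```

```text
row [28.37 -8.71 -0.87] [-0.001 -0.     0.179]
```

Call:
{"method": "play_rows", "body": {"rows": [[28.4,-8.7,-0.9,0,0,0.18,1],[28.4,-8.7,-0.9,0,0,0.18,1],[28.4,-8.7,-0.9,0,0,0.18,1],[28.4,-8.7,-0.9,0,0,0.18,1],[28.4,-8.7,-0.9,0,0,0.18,1],[28.4,-8.7,-0.9,0,0,0.18,1],[28.4,-8.7,-0.9,0,0,0.18,1],[28.4,-8.7,-0.9,0,0,0.18,1],[28.4,-8.7,-0.9,0,0,0.18,1],[28.4,-8.7,-0.9,0,0,0.18,1]]}}

```text
time: 1.15
tool_pos: [0.4394, -0.2814, 0.2206]
tool_rot: [-3.142, 0.001, 0.247]
contact_force: [0.1, -0.7, 1.2]
opening: 0.0919
grip_force: 0.0
```

```bash
python3 - <<'E'
from h import *
im,d,W=shot('wrist','w1.png'); np.save('w1.npy',W)
s=robot.observe(); print(s['tool_pos'],s['tool_rot'],s['time'])
row([.5,-.06,.22],0.2)
E
```

```text
[ 0.43942747 -0.28141172  0.22066367] [-3.14158190e+00  3.21864383e-04  2.46461634e-01] 1.2
row [ 11.28 -19.99   0.06] [-0.     0.     0.046]
```

View pics/w1.png

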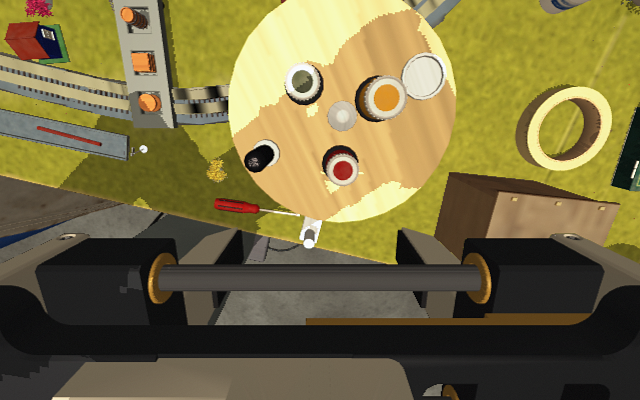

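The wrist view covers everything. The disc is centred at about (343,110), with the knob top at (260,157), the dish at (424,76), the big jar at (383,98) and the pin at (309,238). The tray is at upper left, with the barrel at (131,17), the crate at (143,62) and the reel at (150,102).

```bash
python3 - <<'E'
from h import *
W=np.load('w1.npy'); z=W[:,:,2]
def reg(box,zl,zh):
    u0,v0,u1,v1=box; m=np.zeros(z.shape,bool); m[v0:v1,u0:u1]=1; m&=(z>zl)&(z<zh); return W[m]
def circ(Q):
    c,r=cv2.minEnclosingCircle(Q[:,:2].astype(np.float32)); return np.round(c,4),round(r,4),np.round(np.median(Q[:,2]),4),len(Q)
print('disc',circ(reg((225,0,460,225),.104,.116)))
print('knob',circ(reg((240,135,275,175),.160,.176)))
print('jar',circ(reg((350,70,410,125),.147,.160)))
print('dish',circ(reg((400,50,450,102),.113,.122)), 'floor z',W[76,424])
print('pin',circ(reg((295,225,325,252),.115,.130)))
print('barrel',circ(reg((105,0,160,45),.032,.05)))
T=reg((90,0,200,130),.015,.024); print('tray',cv2.minAreaRect(T[:,:2].astype(np.float32)))
for n,b in [('crate',(125,40,165,80)),('reel',(130,85,170,120))]: print(n,circ(reg(b,.0245,.032)))
print('cab',circ(reg((440,170,620,240),.110,.13)))
print('center hub',W[116,343])
E
```

```text
disc (array([ 0.5133, -0.2832]), 0.1078, np.float64(0.1092), 36174)
knob (array([ 0.4628, -0.2216]), 0.009, np.float64(0.1683), 406)
jar (array([ 0.5349, -0.3106]), 0.0171, np.float64(0.1512), 1486)
dish (array([ 0.564 , -0.3451]), 0.0201, np.float64(0.1149), 478) floor z [ 0.5648082  -0.34626479  0.11048348]
pin (array([ 0.3837, -0.283 ]), 0.0058, np.float64(0.1217), 118)
barrel (array([ 0.559 , -0.0367]), 0.008, np.float64(0.0378), 234)
tray ((0.5147294402122498, -0.0636749118566513), (0.13964593410491943, 0.08517869561910629), 13.987448692321777)
crate (array([ 0.5155, -0.0472]), 0.0129, np.float64(0.0273), 310)
reel (array([ 0.4713, -0.0574]), 0.0106, np.float64(0.0265), 246)
cab (array([ 0.4659, -0.5175]), 0.068, np.float64(0.1163), 5148)
center hub [ 0.51323634 -0.28361952  0.11997022]
```

```bash
python3 -c "
from h import *
row([.559,-.0367,.10],0.232)"
```

```text
row [ 17.57 -20.81  12.06] [-0.     0.     0.014]
```

Call:
{"method": "play_rows", "body": {"rows": [[17.6,-20.8,0,0,0,0.014,0.4],[17.6,-20.8,0,0,0,0.014,0.4],[17.6,-20.8,0,0,0,0.014,0.4],[17.6,-20.8,0,0,0,0.014,0.4],[17.6,-20.8,0,0,0,0.014,0.4],[17.6,-20.8,6,0,0,0.014,0.4],[17.6,-20.8,10,0,0,0.014,0.4],[17.6,-20.8,12,0,0,0.014,0.4],[17.6,-20.8,12,0,0,0.014,0.4],[17.6,-20.8,12,0,0,0.014,0.4],[17.6,-20.8,12,0,0,0.014,0.4]]}}

```text
time: 2.3
tool_pos: [0.5611, -0.0364, 0.1028]
tool_rot: [3.14, -0.003, 0.233]
contact_force: [0.5, -0.1, -0.2]
opening: 0.0367
grip_force: 0.0
```

```bash
python3 - <<'E'
from h import *
im,d,W=shot('wrist','w2.png'); np.save('w2.npy',W)
print(robot.observe()['opening']); row([.559,-.0367,.041],0.232)
E
```

```text
0.0370455397020539
row [-0.23 -0.02  6.18] [ 0.002 -0.004  0.002]
```

View pics/w2.png

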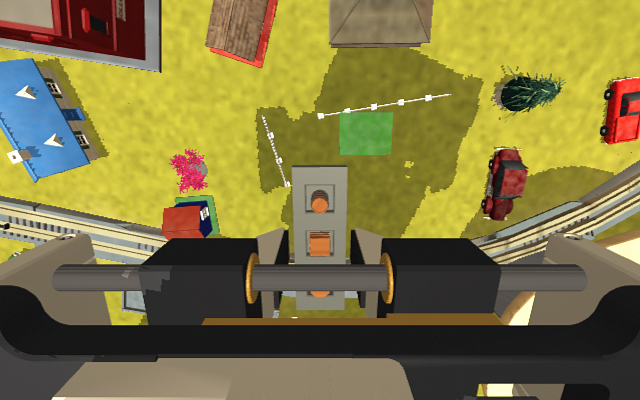

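The barrel top is at (319,203), centred between the fingers at columns 285 and 355 and exactly where expected. I'll descend and grip.

Call:
{"method": "play_rows", "body": {"rows": [[-0.2,0,3,0,0,0,0.4],[-0.2,0,5,0,0,0,0.4],[-0.2,0,6,0,0,0,0.4],[-0.2,0,6.2,0,0,0,0.4],[-0.2,0,6.2,0,0,0,0.4],[-0.2,0,6.2,0,0,0,0.4],[-0.2,0,6.2,0,0,0,0.1],[-0.2,0,6.2,0,0,0,0.1],[-0.2,0,6.2,0,0,0,0.1],[-0.2,0,6.2,0,0,0,0.1],[-0.2,0,6.2,0,0,0,0.1],[-0.2,0,6.2,0,0,0,0.1],[-0.2,0,6.2,0,0,0,0.1]], "squeeze": 10}}

```text
time: 3.65
tool_pos: [0.5578, -0.0358, 0.0387]
tool_rot: [3.142, 0.0, 0.235]
contact_force: [0.1, 0.2, -0.5]
opening: 0.0089
grip_force: 0.0
```

```bash
python3 - <<'E'
from h import *
im,d,W=shot('wrist','w3.png'); np.save('w3.npy',W)
s=robot.observe(); print(s['opening'],s['grip_force'],s['tool_pos'])
cv2.imwrite('pics/w3c.png',cv2.resize(im[100:340,180:460,::-1],None,fx=2.4,fy=2.4))
E
```

```text
0.009163967186389524 0.0 [ 0.55783008 -0.03583383  0.03867592]
```

View pics/w3c.png

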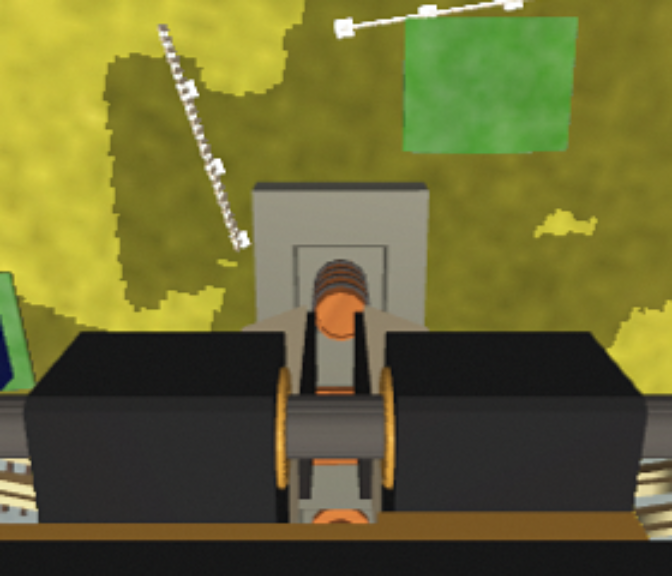

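The crop shows the barrel top at (341,313), ahead (+x) of the pads rather than between them. I'll measure it.

```bash
python3 - <<'E'
from h import *
for f,box in [('w2',(295,180,345,225)),('w3',(300,205,345,245))]:
    W=np.load(f+'.npy'); u0,v0,u1,v1=box; Q=W[v0:v1,u0:u1].reshape(-1,3); Q=Q[(Q[:,2]>.033)&(Q[:,2]<.046)]
    c,r=cv2.minEnclosingCircle(Q[:,:2].astype(np.float32)); print(f,c,r,np.median(Q[:,2]),len(Q))
m=optics.camera_model('wrist');T=np.linalg.inv(np.array(m['tool_from_camera']))
for p in ([0,0,0],[0,0,.017],[.0095,.0045,.017],[.0095,-.0045,.017]):
    q=T@np.array([*p,1]); print(p,m['cx']+m['fx']*q[0]/-q[2], m['cy']+m['fy']*-q[1]/-q[2])
W=np.load('w3.npy')
for v,u in [(238,309),(250,309),(245,331),(270,309),(255,331)]: print(u,v,W[v,u])
E
```

```text
w2 (0.5590649843215942, -0.035770826041698456) 0.008302601985633373 0.037697456450763486 266
w3 (0.5591353178024292, -0.03578609973192215) 0.008385426364839077 0.0376926895699975 411
[0, 0, 0] 321.3035447885678 232.75492598301048
[0, 0, 0.017] 321.16001818918534 223.0197233263107
[0.0095, 0.0045, 0.017] 327.682918326263 210.18422324271734
[0.0095, -0.0045, 0.017] 314.665794676621 210.19048393564998
309 238 [ 0.56437236 -0.02716896  0.06513388]
309 250 [ 0.56429554 -0.02768578  0.07909928]
331 245 [ 0.56712087 -0.03857179  0.07387219]
309 270 [ 0.58531268 -0.02485985  0.13393639]
331 255 [ 0.56616253 -0.03844952  0.08308451]
```

```bash
python3 - <<'E'
from h import *
s=robot.observe(); R0=R.from_euler('xyz',s['tool_rot'])
W=np.load('w3.npy'); t=R0.inv().apply((W-s['tool_pos']).reshape(-1,3)).reshape(W.shape)*1000
for v in range(222,262,4):
    print(v,[f"{u}:"+",".join(f"{a:.0f}" for a in t[v,u]) for u in range(301,342,4)])
E
```

```text
222 ['301:-0,-14,20', '305:-3,-12,28', '309:-3,-9,27', '313:6,-5,4', '317:7,-3,2', '321:8,-0,-0', '325:8,2,-1', '329:6,5,3', '333:4,8,10', '337:-3,12,28', '341:-0,14,20']
226 ['301:-3,-14,19', '305:-7,-12,28', '309:-6,-9,27', '313:5,-5,-1', '317:5,-3,0', '321:4,-0,1', '325:4,2,1', '329:4,5,1', '333:3,8,4', '337:-6,12,27', '341:-3,14,20']
230 ['301:10,-12,-18', '305:10,-9,-18', '309:9,-7,-16', '313:2,-5,0', '317:1,-3,1', '321:1,-0,1', '325:1,2,1', '329:9,4,-17', '333:10,7,-19', '337:10,9,-18', '341:10,11,-19']
234 ['301:10,-11,-24', '305:10,-9,-25', '309:8,-7,-21', '313:-1,-5,0', '317:-1,-3,1', '321:-1,-0,1', '325:-1,2,1', '329:9,4,-22', '333:10,6,-25', '337:10,9,-24', '341:10,11,-25']
238 ['301:10,-11,-29', '305:10,-9,-30', '309:8,-7,-26', '313:-12,-6,19', '317:-4,-3,1', '321:-4,-0,1', '325:-4,2,0', '329:9,4,-27', '333:10,6,-29', '337:9,8,-28', '341:36,6,-86']
242 ['301:10,-11,-35', '305:10,-9,-34', '309:8,-7,-32', '313:-16,-6,20', '317:-16,-3,21', '321:-16,-0,19', '325:-16,3,20', '329:8,4,-30', '333:10,6,-34', '337:9,8,-34', '341:34,6,-87']
246 ['301:9,-11,-38', '305:9,-9,-38', '309:8,-7,-36', '313:-19,-6,21', '317:-19,-3,20', '321:-19,-0,20', '325:-18,3,18', '329:8,4,-36', '333:9,6,-38', '337:10,8,-40', '341:34,6,-88']
250 ['301:10,-10,-44', '305:10,-8,-44', '309:8,-6,-40', '313:-23,-6,21', '317:-22,-3,19', '321:-22,-0,20', '325:-22,3,19', '329:8,4,-41', '333:9,6,-41', '337:10,7,-44', '341:33,6,-89']
254 ['301:10,-10,-47', '305:10,-8,-48', '309:9,-6,-46', '313:-25,-6,19', '317:-25,-3,19', '321:-25,-0,19', '325:-25,3,20', '329:8,3,-45', '333:8,5,-45', '337:9,7,-47', '341:33,5,-93']
258 ['301:29,-7,-87', '305:8,-8,-49', '309:8,-6,-49', '313:-29,-6,21', '317:-28,-3,19', '321:-28,-0,18', '325:-29,3,20', '329:7,3,-47', '333:8,5,-49', '337:10,7,-52', '341:33,5,-95']
```

```bash
python3 - <<'E'
from h import *
for f,p,r in [('w1',[0.43942747,-0.28141172,0.22066367],[-3.14158,.00032,.24646]),('w2',[.5611,-.0364,.1028],[3.14,-.003,.233])]:
    W=np.load(f+'.npy'); t=R.from_euler('xyz',r).inv().apply((W-p).reshape(-1,3))*1000
    t=t[(abs(t[:,0])<12)&(abs(t[:,1])<75)&(t[:,2]<18)&(t[:,2]>-60)]
    for s in (-1,1):
        q=t[t[:,1]*s>0]; print(f,s,len(q),np.percentile(q,[1,50,99],axis=0).round(0).tolist(), 'max z',np.sort(q[:,2])[-5:].round(0))
s=robot.observe(); print(s['qpos'],s['tool_pos'])
E
```

```text
w1 -1 1725 [[-10.0, -64.0, -60.0], [10.0, -51.0, -39.0], [11.0, -47.0, -15.0]] max z [-14. -14. -14. -14. -14.]
w1 1 1733 [[-10.0, 44.0, -60.0], [10.0, 48.0, -39.0], [10.0, 62.0, -15.0]] max z [-14. -14. -14. -13. -13.]
w2 -1 1070 [[-10.0, -34.0, -60.0], [10.0, -23.0, -37.0], [10.0, -19.0, -15.0]] max z [-15. -15. -14. -14. -14.]
w2 1 1075 [[-10.0, 17.0, -60.0], [10.0, 21.0, -37.0], [10.0, 31.0, -15.0]] max z [-14. -14. -14. -14. -14.]
[-2.01190613e-01  5.94322127e-01  1.64042597e+00 -1.39034683e-04
  9.06875274e-01  1.13488828e+00] [ 0.55783008 -0.03583383  0.03867592]
```

By depth, the fingertips end about 15 mm *behind* the reported TCP, at all three openings. So the fingers closed above the barrel and the barrel hasn't moved. I'll open and go about 32 mm lower.

Call:
{"method": "play_rows", "body": {"rows": [[0.1,0,0,0,0,0,0.4],[0.1,0,0,0,0,0,0.4],[0.1,0,0,0,0,0,0.4],[0.1,0,0,0,0,0,0.4],[0.1,0,1,0,0,0,0.4],[0.1,0,2,0,0,0,0.4],[0.1,0,2.5,0,0,0,0.4],[0.1,0,2.8,0,0,0,0.4],[0.1,0,3.0,0,0,0,0.4],[0.1,0,3.1,0,0,0,0.4],[0.1,0,3.1,0,0,0,0.4]]}}

```text
time: 4.8
tool_pos: [0.5589, -0.0356, 0.0078]
tool_rot: [3.141, -0.0, 0.235]
contact_force: [0.5, -0.5, -0.2]
opening: 0.0366
grip_force: 0.0
```

Call:
{"method": "play_rows", "body": {"rows": [[0,0,0,0,0,0,0.1],[0,0,0,0,0,0,0.1],[0,0,0,0,0,0,0.1],[0,0,0,0,0,0,0.1],[0,0,0,0,0,0,0.1],[0,0,0,0,0,0,0.1],[0,0,0,0,0,0,0.1]], "squeeze": 10}}

```text
time: 5.5
tool_pos: [0.5589, -0.0356, 0.0079]
tool_rot: [3.141, -0.0, 0.235]
contact_force: [-0.2, 0.0, 1.0]
opening: 0.0147
grip_force: 10.0
```

```bash
python3 - <<'E'
from h import *
im,d,W=shot('wrist','w4.png')
s=robot.observe(); t=R.from_euler('xyz',s['tool_rot']).inv().apply((W-s['tool_pos']).reshape(-1,3)).reshape(W.shape)*1000
print(s['opening'],s['grip_force'])
for v in range(200,260,5): print(v,[",".join(f"{a:.0f}" for a in t[v,u]) for u in range(300,342,5)])
E
```

```text
0.01442527993549355 9.99987781047821
200 ['26,-12,-12', '26,-10,-11', '26,-7,-13', '25,-4,-11', '26,-1,-12', '26,2,-11', '26,5,-11', '26,8,-11', '25,11,-11']
205 ['23,-12,-13', '22,-10,-11', '22,-7,-11', '22,-4,-11', '22,-1,-10', '23,2,-12', '23,5,-12', '23,8,-12', '22,11,-11']
210 ['19,-13,-11', '20,-10,-12', '19,-7,-11', '19,-4,-11', '20,-1,-12', '19,2,-12', '19,5,-11', '20,8,-12', '19,11,-11']
215 ['16,-13,-11', '17,-10,-13', '16,-7,-12', '16,-4,-11', '16,-1,-11', '16,2,-11', '16,5,-12', '16,8,-11', '16,11,-10']
220 ['13,-13,-11', '10,-10,-3', '10,-7,-3', '10,-4,-3', '10,-1,-3', '10,2,-3', '10,5,-3', '10,8,-4', '10,12,-4']
225 ['10,-13,-10', '7,-10,-3', '7,-7,-3', '7,-4,-4', '7,-1,-3', '7,2,-4', '6,5,-3', '7,9,-4', '7,12,-3']
230 ['10,-12,-19', '8,-10,-15', '6,-7,-9', '7,-4,-13', '8,-1,-15', '7,2,-12', '3,5,-3', '8,8,-15', '10,11,-19']
235 ['10,-12,-25', '8,-9,-22', '5,-7,-14', '7,-4,-20', '8,-1,-21', '7,2,-20', '5,5,-15', '9,7,-24', '10,10,-25']
240 ['10,-11,-32', '9,-9,-30', '6,-6,-23', '8,-4,-28', '8,-1,-28', '7,2,-26', '4,5,-20', '9,7,-30', '11,10,-34']
245 ['10,-11,-38', '8,-9,-35', '5,-6,-28', '7,-4,-31', '7,-1,-32', '6,2,-31', '5,5,-28', '8,7,-35', '10,9,-39']
250 ['10,-11,-44', '9,-8,-41', '3,-6,-30', '3,-4,-30', '3,-1,-30', '3,2,-30', '4,4,-32', '9,7,-41', '10,9,-43']
255 ['9,-11,-46', '6,-8,-41', '0,-6,-31', '-0,-4,-29', '0,-1,-30', '-0,2,-30', '0,5,-31', '8,6,-46', '10,9,-49']
```

The barrel is gripped: opening 14.7 mm, force 10 N. Next I lift it clear and carry it to the dish.

Call:
{"method": "play_rows", "body": {"rows": [[0,0,-2,0,0,0,0.1],[0,0,-6,0,0,0,0.1],[0,0,-11,0,0,0,0.1],[0,0,-16,0,0,0,0.1],[0,0,-17.5,0,0,0,0.1],[0,0,-17.5,0,0,0,0.1]]}}

```text
time: 6.15
tool_pos: [0.5603, -0.0358, 0.1857]
tool_rot: [3.139, -0.006, 0.235]
contact_force: [0.5, 0.1, -1.1]
opening: 0.0144
grip_force: 10.0
```

```bash
python3 -c "
from h import *
s=robot.observe();print(s['opening'],s['grip_force'],s['tool_pos'])
row([.564,-.345,.18],-0.885)"
```

```text
0.014360364083256857 9.998516142368317 [ 0.56025769 -0.03580713  0.18566726]
row [-6.84 30.16  0.61] [-1.00e-03 -6.00e-03  1.12e+00]
```

Call:
{"method": "play_rows", "body": {"rows": [[-1,4,0,0,0,0.14,0.1],[-2,8,0,0,0,0.28,0.1],[-3,12,0,0,0,0.42,0.1],[-4,16,0,0,0,0.56,0.1],[-5,20,0,0,0,0.7,0.1],[-6,25,0,0,0,0.84,0.1],[-6.6,28.5,0,0,0,0.98,0.1],[-6.8,30.2,0,0,0,1.12,0.1],[-6.8,30.2,0,0,0,1.12,0.1],[-6.8,30.2,0,0,0,1.12,0.1],[-6.8,30.2,0,0,0,1.12,0.1],[-6.8,30.2,0,0,0,1.12,0.1]]}}

```text
time: 7.35
tool_pos: [0.5631, -0.3437, 0.1826]
tool_rot: [3.142, 0.001, -0.882]
contact_force: [0.7, -0.0, 0.2]
opening: 0.0148
grip_force: 10.0
```

```bash
python3 - <<'E'
from h import *
s=robot.observe();print(s['opening'],s['grip_force'],s['tool_pos'],s['tool_rot'])
row([.564,-.345,.1085],-0.885)
im,d,W=shot('wrist','w5.png');np.save('w5.npy',W)
E
```

```text
0.014842239414439504 9.998590797185898 [ 0.5631037  -0.34369442  0.18255811] [ 3.14158558e+00  6.32667045e-04 -8.82386716e-01]
row [0.16 0.01 7.41] [0.    0.001 0.003]
```

View pics/w5.png

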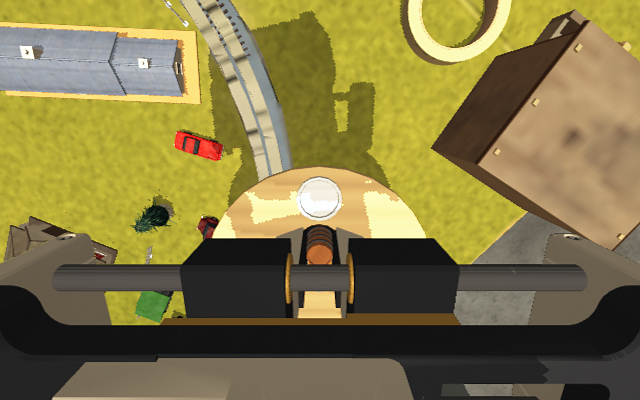

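The dish is at (320,197) and the barrel is held upright at (320,245), in line with it. I'll descend to just above the floor.

```bash
python3 - <<'E'
from h import *
W=np.load('w5.npy');Q=W[170:222,290:350].reshape(-1,3);Q=Q[(Q[:,2]>.1125)&(Q[:,2]<.122)]
print(cv2.minEnclosingCircle(Q[:,:2].astype(np.float32)),len(Q),W[197,320])
E
```

```text
((0.5639102458953857, -0.3451533019542694), 0.020089199766516685) 516 [ 0.56386535 -0.34641751  0.11188337]
```

Call:
{"method": "play_rows", "body": {"rows": [[0.1,0,2,0,0,0,0.1],[0.1,0,4.5,0,0,0,0.1],[0.1,0,6,0,0,0,0.1],[0.1,0,6.8,0,0,0,0.1],[0.1,0,7.1,0,0,0,0.1],[0.1,0,7.1,0,0,0,0.1]]}}

```text
time: 8.0
tool_pos: [0.5639, -0.3458, 0.1121]
tool_rot: [-3.141, -0.001, -0.885]
contact_force: [0.1, -0.7, 0.9]
opening: 0.0144
grip_force: 10.0
```

Call:
{"method": "play_rows", "body": {"rows": [[0,0,0.1,0,0,0,0.1],[0,0,0.2,0,0,0,0.1],[0,0,0.3,0,0,0,0.1],[0,0,0.35,0,0,0,0.1],[0,0,0.35,0,0,0,0.1]]}}

```text
time: 8.5
tool_pos: [0.5635, -0.3459, 0.1082]
tool_rot: [3.142, 0.0, -0.885]
contact_force: [0.1, -0.1, -0.6]
opening: 0.0145
grip_force: 10.0
```

Call:
{"method": "play_rows", "body": {"rows": [[0,0,0.05,0,0,0,0.1],[0,0,0.1,0,0,0,0.1],[0,0,0.1,0,0,0,0.1]]}}

```text
time: 8.8
tool_pos: [0.5637, -0.346, 0.1078]
tool_rot: [-3.142, -0.001, -0.885]
contact_force: [-1.8, 0.4, 4.0]
opening: 0.0145
grip_force: 10.0
```

Call:
{"method": "play_rows", "body": {"rows": [[0,0,-0.03,0,0,0,0.17],[0,0,-0.03,0,0,0,0.2],[0,0,-0.03,0,0,0,0.3],[0,0,-0.03,0,0,0,0.35],[0,0,-0.03,0,0,0,0.35],[0,0,-1,0,0,0,0.35],[0,0,-3,0,0,0,0.35],[0,0,-6,0,0,0,0.35],[0,0,-9,0,0,0,0.35],[0,0,-9,0,0,0,0.35],[0,0,-9,0,0,0,0.35]]}}

```text
time: 9.9
tool_pos: [0.5639, -0.3461, 0.1986]
tool_rot: [-3.141, -0.002, -0.885]
contact_force: [-0.6, 0.4, -0.8]
opening: 0.0322
grip_force: 0.0
```

```bash
python3 - <<'E'
from h import *
s=robot.observe();print(s['opening'],s['tool_pos'])
im,d,W=shot('wrist','w6.png');np.save('w6.npy',W)
Q=W.reshape(-1,3);k=np.hypot(Q[:,0]-.564,Q[:,1]+.345)<.025;Q=Q[k]
B=Q[(Q[:,2]>.134)&(Q[:,2]<.146)];print('barrel top',cv2.minEnclosingCircle(B[:,:2].astype(np.float32)),np.median(B[:,2]),len(B),np.percentile(B[:,2],[5,95]))
D=Q[(Q[:,2]>.1125)&(Q[:,2]<.12)];print(len(D),cv2.minEnclosingCircle(D[:,:2].astype(np.float32)))
E
```

```text
0.03221745397441373 [ 0.56385736 -0.34606742  0.19858776]
barrel top ((0.5626635551452637, -0.34599876403808594), 0.008116443641483784) 0.13767494936758562 272 [0.13511903 0.1395206 ]
493 ((0.5624179840087891, -0.34316933155059814), 0.022429976612329483)
```

View pics/w6.png

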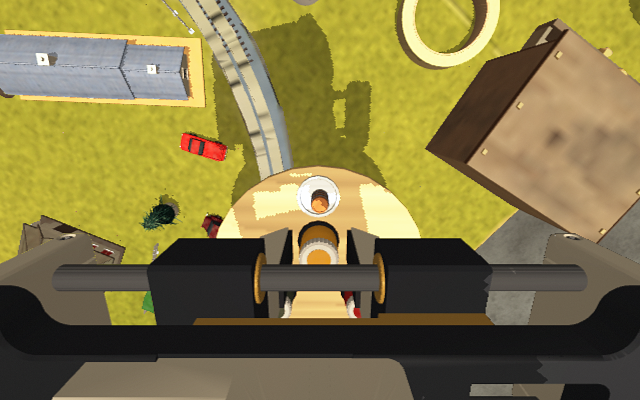

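The barrel stands upright inside the dish: its top is at (320,203), within the dish's circle at (320,195). Next is the knob.

```bash
python3 -c "
from h import *
row([.4628,-.2216,.1986],0.0)"
```

```text
row [-15.97  -0.07  -0.14] [-0.     0.    -0.885]
```

Call:
{"method": "play_rows", "body": {"rows": [[-3,0,0,0,0,-0.14,0.42],[-6,0,0,0,0,-0.28,0.42],[-9,0,0,0,0,-0.42,0.42],[-12,0,0,0,0,-0.56,0.42],[-15,0,0,0,0,-0.7,0.42],[-16,0,0,0,0,-0.84,0.42],[-16,0,0,0,0,-0.885,0.42],[-16,0,0,0,0,-0.885,0.42],[-16,0,0,0,0,-0.885,0.42],[-16,0,0,0,0,-0.885,0.42]]}}

```text
time: 10.95
tool_pos: [0.4622, -0.2221, 0.1967]
tool_rot: [-3.141, 0.001, -0.001]
contact_force: [-0.0, -0.6, 0.4]
opening: 0.0384
grip_force: 0.0
```

```bash
python3 - <<'E'
from h import *
s=robot.observe();print(s['opening'],s['tool_pos'],s['tool_rot'])
im,d,W=shot('wrist','w7.png')
Q=W.reshape(-1,3);k=np.hypot(Q[:,0]-.463,Q[:,1]+.222)<.025;Q=Q[k]
B=Q[(Q[:,2]>.162)&(Q[:,2]<.175)];c,r=cv2.minEnclosingCircle(B[:,:2].astype(np.float32));print('knob',c,r,len(B),np.median(B[:,2]))
row([c[0],c[1],.1145],0)
E
```

```text
0.03838971345815159 [ 0.4621679  -0.22212294  0.19668974] [-3.14113321e+00  8.65766465e-04 -1.45968785e-03]
knob (0.4627087414264679, -0.22137664258480072) 0.008991730399429798 427 0.16829471782538538
row [ 0.05 -0.08  8.23] [-0.     0.001 -0.001]
```

Call:
{"method": "play_rows", "body": {"rows": [[0,-0.1,2,0,0,0,0.42],[0,-0.1,4,0,0,0,0.42],[0,-0.1,6,0,0,0,0.42],[0,-0.1,7.5,0,0,0,0.42],[0,-0.1,8.2,0,0,0,0.42],[0,-0.1,8.2,0,0,0,0.42],[0,-0.1,8.2,0,0,0,0.42],[0,-0.1,8.2,0,0,0,0.1],[0,-0.1,8.2,0,0,0,0.1],[0,-0.1,8.2,0,0,0,0.1],[0,-0.1,8.2,0,0,0,0.1],[0,-0.1,8.2,0,0,0,0.1],[0,-0.1,8.2,0,0,0,0.1],[0,-0.1,8.2,0,0,0,0.1]], "squeeze": 20}}

```text
time: 12.4
tool_pos: [0.4627, -0.2214, 0.1157]
tool_rot: [3.141, -0.001, -0.0]
contact_force: [-1.1, -2.0, 5.0]
opening: 0.0174
grip_force: 20.0
```

```bash
python3 - <<'E'
import numpy as np
a0=129.3; n=44
s=np.linspace(0,1,n+1)[1:]; s=s-np.sin(2*np.pi*s)/(2*np.pi)*.6
a=np.radians(a0*(1-s)); b=np.radians(a0)
x=8*(np.cos(a)-np.cos(b)); y=-8*(np.sin(a)-np.sin(b))
P=np.c_[x,y].round(2); print(P[:15].tolist()); print((P[15:30]-P[14]).round(2).tolist()); print((P[30:]-P[29]).round(2).tolist())
E
```

```text
[[0.13, -0.1], [0.26, -0.21], [0.41, -0.31], [0.57, -0.42], [0.75, -0.54], [0.95, -0.67], [1.17, -0.8], [1.43, -0.94], [1.72, -1.08], [2.05, -1.22], [2.42, -1.36], [2.83, -1.49], [3.27, -1.61], [3.76, -1.7], [4.29, -1.77]]
[[0.55, -0.04], [1.14, -0.03], [1.74, 0.02], [2.36, 0.12], [2.98, 0.27], [3.6, 0.47], [4.2, 0.73], [4.78, 1.04], [5.33, 1.38], [5.84, 1.77], [6.31, 2.18], [6.73, 2.62], [7.11, 3.07], [7.43, 3.52], [7.71, 3.97]]
[[0.24, 0.44], [0.43, 0.86], [0.59, 1.26], [0.71, 1.63], [0.81, 1.97], [0.88, 2.29], [0.94, 2.58], [0.98, 2.84], [1.01, 3.07], [1.04, 3.28], [1.05, 3.48], [1.06, 3.66], [1.07, 3.83], [1.07, 3.99]]
```

Call:
{"method": "play_rows", "body": {"rows": [[0.13,-0.1,0,0,0,0,0.1],[0.26,-0.21,0,0,0,0,0.1],[0.41,-0.31,0,0,0,0,0.1],[0.57,-0.42,0,0,0,0,0.1],[0.75,-0.54,0,0,0,0,0.1],[0.95,-0.67,0,0,0,0,0.1],[1.17,-0.8,0,0,0,0,0.1],[1.43,-0.94,0,0,0,0,0.1],[1.72,-1.08,0,0,0,0,0.1],[2.05,-1.22,0,0,0,0,0.1],[2.42,-1.36,0,0,0,0,0.1],[2.83,-1.49,0,0,0,0,0.1],[3.27,-1.61,0,0,0,0,0.1],[3.76,-1.7,0,0,0,0,0.1],[4.29,-1.77,0,0,0,0,0.1]]}}

```text
time: 13.9
tool_pos: [0.5057, -0.2043, 0.1157]
tool_rot: [3.14, -0.001, -0.0]
contact_force: [-0.9, -5.7, 5.2]
opening: 0.0179
grip_force: 20.0
```

Call:
{"method": "play_rows", "body": {"rows": [[0.55,-0.04,0,0,0,0,0.1],[1.14,-0.03,0,0,0,0,0.1],[1.74,0.02,0,0,0,0,0.1],[2.36,0.12,0,0,0,0,0.1],[2.98,0.27,0,0,0,0,0.1],[3.6,0.47,0,0,0,0,0.1],[4.2,0.73,0,0,0,0,0.1],[4.78,1.04,0,0,0,0,0.1],[5.33,1.38,0,0,0,0,0.1],[5.84,1.77,0,0,0,0,0.1],[6.31,2.18,0,0,0,0,0.1],[6.73,2.62,0,0,0,0,0.1],[7.11,3.07,0,0,0,0,0.1],[7.43,3.52,0,0,0,0,0.1],[7.71,3.97,0,0,0,0,0.1]]}}

```text
time: 15.4
tool_pos: [0.5813, -0.2436, 0.1157]
tool_rot: [3.141, 0.002, -0.0]
contact_force: [-5.8, -2.7, 8.3]
opening: 0.0176
grip_force: 20.0
```

Call:
{"method": "play_rows", "body": {"rows": [[0.24,0.44,0,0,0,0,0.1],[0.43,0.86,0,0,0,0,0.1],[0.59,1.26,0,0,0,0,0.1],[0.71,1.63,0,0,0,0,0.1],[0.81,1.97,0,0,0,0,0.1],[0.88,2.29,0,0,0,0,0.1],[0.94,2.58,0,0,0,0,0.1],[0.98,2.84,0,0,0,0,0.1],[1.01,3.07,0,0,0,0,0.1],[1.04,3.28,0,0,0,0,0.1],[1.05,3.48,0,0,0,0,0.1],[1.06,3.66,0,0,0,0,0.1],[1.07,3.83,0,0,0,0,0.1],[1.07,3.99,0,0,0,0,0.1],[1.07,3.99,0,0,0,0,0.1],[1.07,3.99,0,0,0,0,0.1]]}}

```text
time: 17.0
tool_pos: [0.5923, -0.2828, 0.1157]
tool_rot: [-3.141, 0.001, -0.0]
contact_force: [-4.9, -0.3, 7.4]
opening: 0.0172
grip_force: 20.0
```

```bash
python3 - <<'E'
from h import *
s=robot.observe();print(s['opening'],s['grip_force'],s['tool_pos'],s['contact_force'])
for n in('wrist','side','scene'):
    im,d,W=shot(n,n+'9.png');np.save(n+'9.npy',W)
    Q=W.reshape(-1,3);Q=Q[~np.isnan(Q[:,0])]
    for nm,c,rad,lo,hi in [('barrel',(.433,-.283),.025,.134,.146),('jar',(.478,-.283),.022,.147,.16),('pin',(.384,-.283),.01,.115,.13)]:
        B=Q[(np.hypot(Q[:,0]-c[0],Q[:,1]-c[1])<rad)&(Q[:,2]>lo)&(Q[:,2]<hi)]
        if len(B)>5: print(n,nm,len(B),cv2.minEnclosingCircle(B[:,:2].astype(np.float32)))
im=cv2.imread('pics/side9.png')[130:290,190:400]; cv2.imwrite('pics/c9.png',cv2.resize(im,None,fx=3.7,fy=3.7,interpolation=2))
E
```

```text
0.017221448962448767 20.000840099528432 [ 0.59233516 -0.28275659  0.11573679] [-4.85461725 -0.27161943  7.42847537]
side barrel 22 ((0.435032457113266, -0.28351446986198425), 0.008445675484836102)
side jar 67 ((0.4811108112335205, -0.2846466898918152), 0.017828945070505142)
side pin 16 ((0.3831247389316559, -0.2822597920894623), 0.00825836043804884)
scene barrel 20 ((0.43588024377822876, -0.28055739402770996), 0.010010571219027042)
scene jar 57 ((0.4768858850002289, -0.2815970480442047), 0.017373379319906235)
scene pin 16 ((0.38306260108947754, -0.2807384133338928), 0.006782052107155323)
```

View pics/c9.png

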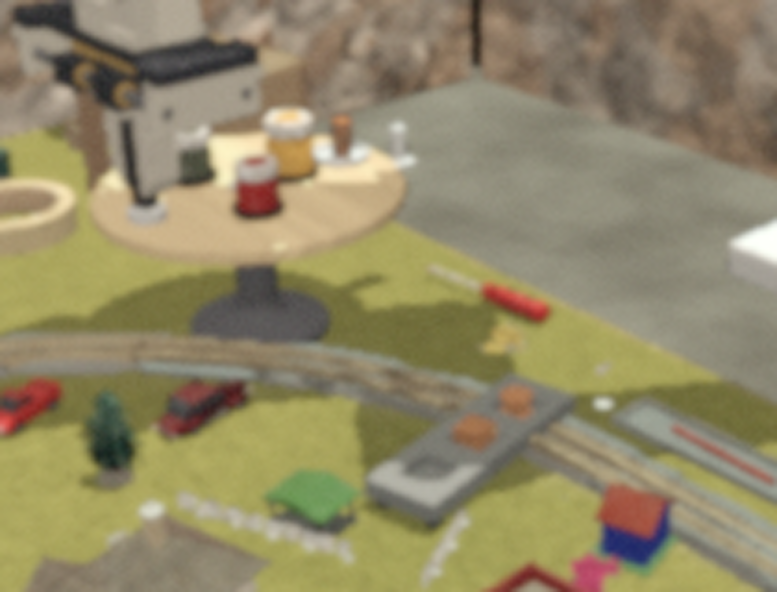

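View pics/wrist9.png

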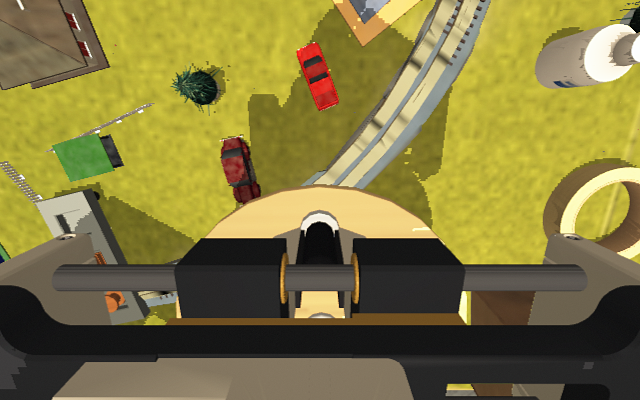

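The side crop shows the barrel upright in the dish at (342,138), with yellow jar, dish and pin in one line. The crate and reel are still in the tray. The wrist view shows the knob gripped at (320,235). I'll trim by 0.5 mm and hand in.

Call:
{"method": "play_rows", "body": {"rows": [[0,0.05,0,0,0,0,0.1],[0,0.05,0,0,0,0,0.1],[0,0.05,0,0,0,0,0.1],[0,0.05,0,0,0,0,0.1],[0,0.05,0,0,0,0,0.1]]}}

```text
time: 17.65
tool_pos: [0.5923, -0.2831, 0.1157]
tool_rot: [-3.141, 0.001, -0.0]
contact_force: [-3.2, 0.4, 8.0]
opening: 0.0173
grip_force: 20.0
```

```bash
python3 -c "
from h import *
s=robot.observe();print(s['tool_pos'],s['grip_force'],s['contact_force']);print(robot.hand_in())"
```

```text
[ 0.5923263  -0.28305544  0.11572907] 20.000851369695738 [-3.23700903  0.38421905  7.95327819]
the job is handed in; nothing more can be done
None
```

The job is handed in at 17.7 s (no verdict shown): the barrel stands upright in the dish, the big jar and dish line up with the pointer to within about half a degree by my measurements, and the gripper is still holding the knob at 20 N.

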